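Push the vial rack off the sunken reset key and reset the pump

TASK

The solvent pump has tripped: its reset key lies at the bottom of the round well in the pump's top, and a vial rack has been parked over that well. With a fingertip, push the rack aside along the pump's top until the round well is fully uncovered (push it, do not lift it, and leave it standing on the pump), then reach the fingertip into the round well, press the sunken key fully down, keep it down for one full second and let it come back up. Do not press the key in the square well, and leave the jar and the small bottle on the pump, and the mug and the blue-capped bottle beside it, where they stand.

Things in the scene. Friction and masses are not known exactly. Their poses are not given: they have to be found in the camera images.
- module: the solvent pump: a low light-grey housing, 300 mm (x) by 380 mm (y), fixed, turned up to 0.35 rad. Origin at the centre of its underside, at bench level; x points away from its front panel, z up. Its flat top is 130 mm above the bench, with a rim 6 mm thick and 8 mm high round the edge. The two wells lie 70 mm before and behind the middle of the top, along x; which is in front varies.
- reset_unit: the grey insert, 70 x 70 mm, flush with the pump's top, that holds the round well and the reset key; fixed. Origin at the centre of its underside, 50 mm below the pump's top; axes parallel to the pump's.
- reset_well (a point): centre of the mouth of the round well, level with the pump's top. The well is 46 mm across, with upright walls; the top of its key, a flat white disc 28 mm across in the middle, lies 22 mm below the mouth when up and 28 mm below when fully down.
- reset_key (a joint): travel of the reset key in the round well, 0 (up) to 0.006 m (fully down); it springs back by itself; it begins to move at about 1.5 N and is fully down at 5 N.
- other_well (a point): centre of the mouth of the square well, 46 x 46 mm, level with the pump's top, with a key like the other's at the same depth; not to be pressed.
- other_key (a joint): travel of the key in the square well, 0 (up) to 0.006 m (fully down).
- rack_mid (a point): centre of the vial rack, 18 mm above its underside: a white block of capped vials, 84 mm (its x) by 64 mm (its y), 36 mm tall, 0.2 to 0.4 kg, loose on the pump's top, over part or all of the round well, its x within 0.2 rad of the pump's. Sides upright to 26 mm. It has room to go either way along the pump's y, up to 90 mm from the well's centre, before it meets jar or bottle.
- jar: closed amber glass jar, 34 mm across, 45 mm tall, standing on the pump's top near its left end (+y); loose; origin at the centre of its underside; leave alone
- vial_bottle: small clear bottle, 30 mm across, 50 mm tall, standing on the pump's top near its right end (-y); loose; origin at the centre of its underside; leave alone
- media_bottle: clear glass bottle with a blue screw cap, 70 mm across, 150 mm tall, on the bench; loose; origin at the centre of its underside; leave alone
- mug: white mug, 80 mm across, 95 mm tall, on the bench; loose; origin at the centre of its underside; leave alone
Not all that is in view belongs to the job. Leave any red look-alike of the part that bears rack_mid alone.

How it is judged:
By the outcome, as a careful person would: the job done as asked, in the order asked, and still so for the second after the job is handed in, with the robot touching nothing.
It also fails if it takes over 45 s, if anything falls off the work surface, if the arm or the gripper's body presses on something with over 40 N, if the wrist force passes 120 N, or if a joint passes its speed limit or range.

ROBOT

A 6-joint arm with a two-finger parallel gripper is mounted at the origin on the work surface. World frame = base frame: x ahead of the robot, y to its left, z up, the work surface at z = 0. Lengths are in m, angles in rad, forces in N, time in s.
With the tool pointing down it reaches from about 0.375 to 0.925 m from the base axis. Payload 5.7 kg.
Tool frame: the origin (TCP) lies between the finger pads; the fingertips stand 17 mm ahead of it and the grasp point (between the pads) lies 2 mm behind it (r.finger_overhang is the distance from the TCP to the fingertips, in m); z points along the fingers, x is the direction in which the jaws open and shut, and the axes are right-handed (so a half turn about z gives the same grasp; the last joint's range is limited). The gripper opens to 88 mm and grips with 3 to 60 N. Pads are 20 mm wide; open, the fingers measure 115 mm over their backs; the gripper's body (75 mm by 178 mm) begins 61 mm behind the grasp point.
Start: joints at [1.006, 0.359, 1.51, -0, 1.272, -0.115], TCP at [0.261, 0.54, 0.24] pointing down, gripper open.
Joint ranges: [-2.97, 2.97], [-1.01, 2.36], [0.21, 2.38], [-0.96, 4.11], [0.2, 2.71], [-2.98, 2.98]. Speed limits (rad/s): [2.39, 2.39, 3.14, 3.14, 3.14, 3.14].

INTERFACE

Orientations are given as a unit quaternion [w, x, y, z].
In Python, from plant import r gives the robot as it stands. The module is installed in compiled form; this text tells all that it offers.
- The arm moves only by the tool carry_out, never from a script. Its argument "plan" is a list of rows, each a list of 7 numbers: the shift along the tool's x, y, z in m, then the turn, a rotation vector about the tool's x, y, z in rad, then the closure in counts, from 0 (fully open) to 255 (shut). A call has 1 to 10 rows; each row is the pose to reach, as a shift and turn from the pose commanded when the call began, along the tool's axes at that moment; what a row does not reach only later rows make up. A row lasts 1/10 s, in which the tool goes at most 50 mm and 8.59 degrees, less where a joint would pass 70% of its speed; a pose out of reach is approached as far as the arm can. A call with a gripper value outside its range is refused whole. The fingers move at their own pace and stop on an object; "newtons" is the grip in N (left out, the last holds). Time passes only in rows, so rows that repeat a pose let the fingers close. It gives the time, the measured TCP pose, the force and the opening at its end, in the units of the state.
- r.get_obs(): the state, without advancing time (a new reading comes with each control period).
- r.capture(name): name is "side" or "top"; returns the picture (420x560x3 uint8, blue, green, red); there is no depth.
- r.camera_params(name): a dict with "fx", "fy", "cx", "cy" (pixels), "xyz" and "rotation" of the camera in the world. Camera axes: x right, y up, looking along -z (the intrinsics and any distortion apply to the point x, -y, -z); pixel columns grow to the right and rows downward; lengths in m; the calibration is good to about 2 mm. A picture is of the moment at which its call begins. camera_params takes no time and is no camera call.
- r.job_done(): hands the job in, once; it reports no verdict.
The state is a dict: "time": time; "qpos": joint angles; "joint_vel": joint speeds; "joint_torque": joint torques, N m; "tcp_pos": TCP position; "tool_rot": TCP orientation; "ft_force": force on the tool from outside, world axes, zero at the start; "torque": the same for the moment, N m; "width": finger opening in m.
Only numpy, scipy, OpenCV 4.12 (cv2) and the standard library are available. Lean on these libraries where they do the work, as an engineer would, in place of code of your own. Each camera call takes 0.05 s, during which the arm holds its last target.

## Working session

There is one attempt and no reset: what is moved stays moved. The work goes in short steps, Python scripts to look and compute and a tool call to move; the robot and the scene stay as the last step left them, time stands still between calls to the robot, and variables do not carry over. Pictures are saved under pics/ and viewed, and the job is handed in when it is done.

Besides the shell and the picture viewer there is one more tool, called after "Emit:" as name([rows], argument=value, ...), one row to a line, values as JSON. carry_out: Moves the arm, as the interface text tells. Its arguments: {"type":"object","properties":{"plan":{"type":"array"},"newtons":{"type":"number"}},"required":["plan"]}

```bash
mkdir -p pics
python3 - <<'E'
from plant import r
import cv2
o=r.get_obs()
for k,v in o.items(): print(k,v)
print(r.finger_overhang)
for n in("side","top"):
    im=r.capture(n); cv2.imwrite(f"pics/{n}0.png",im); print(n,r.camera_params(n))
E
```

```text
time 0.0
qpos [ 1.00593192e+00  3.59505938e-01  1.51144234e+00  1.44830409e-05
  1.27251040e+00 -1.15099383e-01]
joint_vel [-0.00053497  0.00046551  0.00202979  0.00151638 -0.00030532  0.00061277]
joint_torque [-6.07038382e-04 -5.15387142e+01 -2.70722133e+01  6.73355651e-02
  3.53992044e-02 -1.70204189e-04]
tcp_pos [0.26049186 0.53975661 0.23880526]
tool_rot [ 3.95727092e-04  8.46981858e-01  5.31620976e-01 -8.44958092e-04]
ft_force [-0.01403163  0.02280676  0.34240591]
torque [-0.04590209 -0.02785908  0.01240806]
width 0.08806845565713353
0.017
side {'fx': 535.2370340697262, 'fy': 535.2370340697262, 'cx': 277.21118959999023, 'cy': 212.9592855619375, 'xyz': array([ 0.0745858 , -0.9992901 ,  1.05196374]), 'rotation': array([ 0.8902002 ,  0.40646436, -0.08508956, -0.18732351])}
top {'fx': 442.74426480647185, 'fy': 442.74426480647185, 'cx': 273.531172002962, 'cy': 210.54220120231562, 'xyz': array([ 0.3872576 , -0.02027873,  1.20481184]), 'rotation': array([ 0.71147016,  0.04652344, -0.03164427, -0.70046015])}
```

View pics/top0.png

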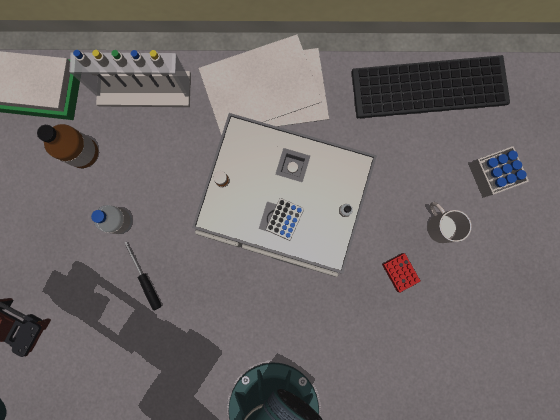

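View pics/side0.png

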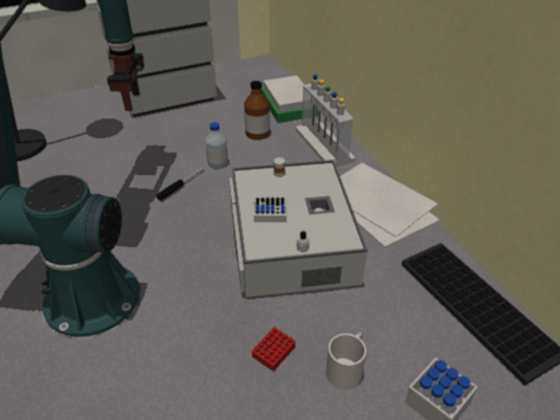

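Candidates for the rack (top view): the white vial block on the pump (284,219), a red look-alike on the bench (401,272) and a white tube block with blue caps on the bench (503,171). By the description, it is the one on the pump. Next, a close crop and measurements.

```bash
cat > h.py <<'E'
import numpy as np, cv2
from scipy.spatial.transform import Rotation as R
from plant import r
def cam(n):
    p=r.camera_params(n); q=p["rotation"]; return p,R.from_quat([q[1],q[2],q[3],q[0]])
def ray(n,uv):
    p,Q=cam(n); d=np.array([(uv[0]-p["cx"])/p["fx"],-(uv[1]-p["cy"])/p["fy"],-1.]); return p["xyz"],Q.apply(d)
def onz(n,uv,z):
    o,d=ray(n,uv); return o+d*(z-o[2])/d[2]
def proj(n,X):
    p,Q=cam(n); c=Q.inv().apply(np.asarray(X)-p["xyz"]); c=np.atleast_2d(c)
    return np.c_[p["cx"]+p["fx"]*c[:,0]/-c[:,2], p["cy"]-p["fy"]*c[:,1]/-c[:,2]]
E
python3 - <<'E'
import cv2
a=cv2.imread("pics/top0.png")[105:285,185:385]; b=cv2.imread("pics/side0.png")[145:305,220:375]
cv2.imwrite("pics/ct0.png",cv2.resize(a,None,fx=3.3,fy=3.3,interpolation=cv2.INTER_CUBIC))
cv2.imwrite("pics/cs0.png",cv2.resize(b,None,fx=3.7,fy=3.7,interpolation=cv2.INTER_CUBIC))
E
```

```text
(no output)
```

View pics/ct0.png

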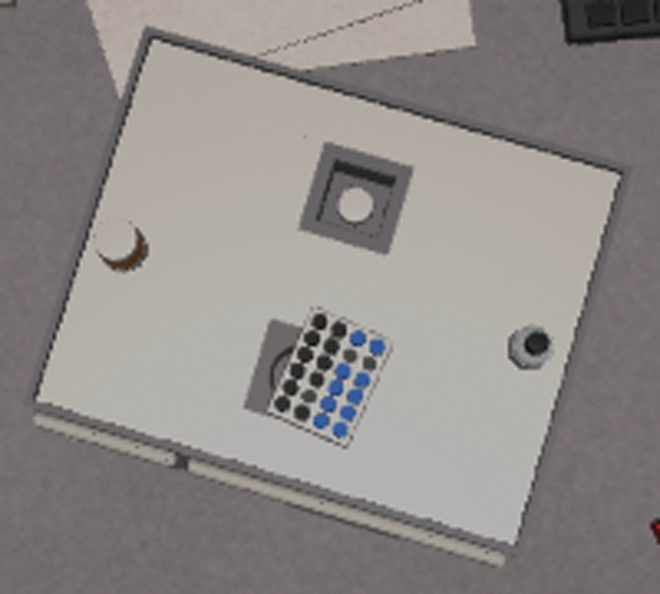

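View pics/cs0.png

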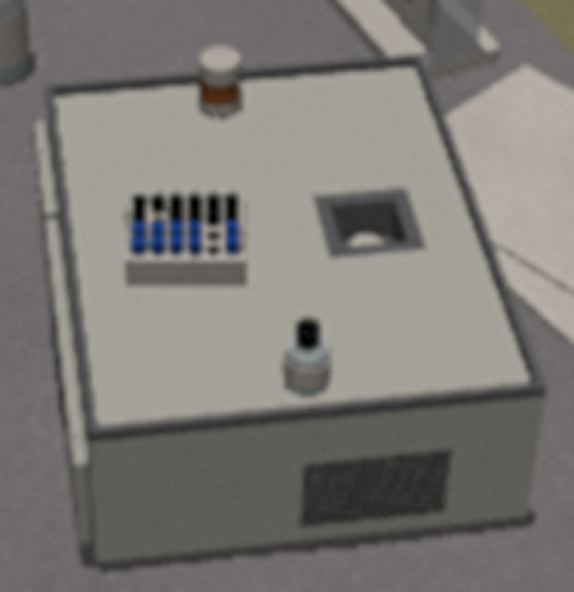

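The crops show the square well behind, at about (292,165) full image. The rack covers the round well's insert in front, and the well's left edge shows at about (269,217). The jar is on the left and the bottle on the right. I'll measure the pump frame and the rack.

```bash
cat > m.py <<'E'
from h import *
import sys
def pump(im):
    # corners of bright top (dark rim inside line)
    g=cv2.cvtColor(im,cv2.COLOR_BGR2GRAY)
    hsv=cv2.cvtColor(im,cv2.COLOR_BGR2HSV)
    m=(g>150).astype(np.uint8)
    n,l,s,c=cv2.connectedComponentsWithStats(m)
    k=l[190,250]; 
    cs,_=cv2.findContours((l==k).astype(np.uint8),cv2.RETR_EXTERNAL,cv2.CHAIN_APPROX_NONE)
    h=cv2.convexHull(max(cs,key=cv2.contourArea))
    return h[:,0,:].astype(float)
E
python3 - <<'E'
from m import *
im=cv2.imread("pics/top0.png")
h=pump(im)
P=np.array([onz("top",u,0.130)[:2] for u in h])
rc=cv2.minAreaRect((P*1000).astype(np.float32)); print("top rect mm",rc)
print(cv2.boxPoints(cv2.minAreaRect(h.astype(np.float32))))
print(cv2.boxPoints(rc))
# manual outer corners at rim top
def C(x,y): return (185+(x+.5)/3.3-.5,105+(y+.5)/3.3-.5)
for c in [(148,27),(628,170),(515,547),(33,405)]: print("outer",c,onz("top",C(*c),0.138)*1000)
for c in [(325,143),(413,167),(388,254),(300,228)]: print("sq insert",c,onz("top",C(*c),0.130)*1000)
for c in [(355,205)]: print("sq key",onz("top",C(*c),0.108)*1000)
for c in [(270,320),(247,408)]: print("round insert",onz("top",C(*c),0.130)*1000)
for c in [(315,306),(391,342),(347,447),(267,412)]: print("rack",c,onz("top",C(*c),0.16)*1000)
print("jar",onz("top",C(121,240),.175)*1000,"bot",onz("top",C(537,343),.18)*1000)
def S(x,y): return (220+(x+.5)/3.7-.5,145+(y+.5)/3.7-.5)
print("side: rack bottom near corners",onz("side",S(127,285),.13)*1000,onz("side",S(246,285),.13)*1000, "top", onz("side",S(127,263),.156)*1000,onz("side",S(246,263),.156)*1000)
print("side sq insert",[onz("side",S(*c),.13)*1000 for c in[(317,196),(406,190),(425,246),(332,256)]])
E
```

```text
top rect mm ((553.6149291992188, -22.029693603515625), (366.3283386230469, 287.0466613769531), 74.10369873046875)
[[195.58716 226.37617]
 [229.08258 114.72478]
 [373.48627 158.04588]
 [339.99084 269.69727]]
[[ 365.41193 -158.87885]
 [ 641.4816  -237.50012]
 [ 741.81793  114.81946]
 [ 465.74823  193.44073]]
outer (148, 27) [748.8525035  116.98866801 138.        ]
outer (628, 170) [ 643.02203483 -242.76670531  138.        ]
outer (515, 547) [ 364.44200707 -159.22166468  138.        ]
outer (33, 405) [461.75866472 193.6902262  138.        ]
sq insert (325, 143) [662.94456501 -17.84691269 130.        ]
sq insert (413, 167) [645.32001095 -84.04591993 130.        ]
sq insert (388, 254) [578.98902878 -65.96253003 130.        ]
sq insert (300, 228) [ 5.97815057e+02 -1.02591057e-01  1.30000000e+02]
sq key [620.48537774 -41.37935883 108.        ]
round insert [528.19252215  21.04136213 130.        ]
round insert [462.51650521  36.80229078 130.        ]
rack (315, 306) [534.90484959 -12.42022511 160.        ]
rack (391, 342) [509.53188407 -67.45493786 160.        ]
rack (347, 447) [433.62653552 -36.78967065 160.        ]
rack (267, 412) [457.76473578  20.8103311  160.        ]
jar [578.62464731 127.26234505 175.        ] bot [ 507.95741186 -169.19227785  180.        ]
side: rack bottom near corners [433.38878222 -32.84879753 130.        ] [509.34602782 -66.34413466 130.        ] top [431.70442864 -39.08654404 156.        ] [506.4591764  -72.05338374 156.        ]
side sq insert [array([597.68292423,   1.81566833, 130.        ]), array([660.80509671, -18.39028758, 130.        ]), array([643.45263376, -79.91937948, 130.        ]), array([577.92385244, -62.90048088, 130.        ])]
```

The pump's yaw is about -0.277. The square well is at (621,-41) mm, which puts the round well at about (486,-3). The insert's visible edge agrees. The rack's centre is about (484,-22), at about -0.41 rad. I'll push from its +y face along its -y for about 60 mm, with the jaws shut and tool x along the rack's x. First I go over to (511,39) at the present height.

Emit:
carry_out([
  [-0.342, 0.443, 0, 0, 0, 1.53, 255],
  [-0.342, 0.443, 0, 0, 0, 1.53, 255],
  [-0.342, 0.443, 0, 0, 0, 1.53, 255],
  [-0.342, 0.443, 0, 0, 0, 1.53, 255],
  [-0.342, 0.443, 0, 0, 0, 1.53, 255],
  [-0.342, 0.443, 0, 0, 0, 1.53, 255],
  [-0.342, 0.443, 0, 0, 0, 1.53, 255],
  [-0.342, 0.443, 0, 0, 0, 1.53, 255],
  [-0.342, 0.443, 0, 0, 0, 1.53, 255],
  [-0.342, 0.443, 0, 0, 0, 1.53, 255],
], newtons=20)

```text
time: 1.1
tcp_pos: [0.4847, 0.0911, 0.2395]
tool_rot: [-0.0, 0.982, -0.191, -0.0]
ft_force: [0.9, 0.6, -0.9]
width: 0.0114
```

Emit:
carry_out([
  [0.044, 0.038, 0, 0, 0, 0.026, 255],
  [0.044, 0.038, 0, 0, 0, 0.026, 255],
  [0.044, 0.038, 0, 0, 0, 0.026, 255],
  [0.044, 0.038, 0, 0, 0, 0.026, 255],
])

```text
time: 1.5
tcp_pos: [0.5102, 0.0424, 0.2392]
tool_rot: [-0.0, 0.98, -0.201, -0.001]
ft_force: [0.8, -0.3, 0.2]
width: 0.0005
```

Run:
```python
from h import *
o=r.get_obs(); print({k:np.round(o[k],4) for k in("time","tcp_pos","tool_rot","ft_force","width","qpos")})
q=o["tool_rot"];print(R.from_quat([q[1],q[2],q[3],q[0]]).as_matrix().round(3))
a=r.capture("top")[105:285,185:385]; b=r.capture("side")[105:305,180:375]
cv2.imwrite("pics/t1.png",np.hstack([cv2.resize(a,(400,360)),cv2.resize(b,(390,360))]))
```

```text
{'time': np.float64(1.5), 'tcp_pos': array([0.5102, 0.0424, 0.2392]), 'tool_rot': array([-2.000e-04,  9.796e-01, -2.010e-01, -9.000e-04]), 'ft_force': array([ 0.8432, -0.3473,  0.2148]), 'width': np.float64(0.0005), 'qpos': array([-5.2600e-02,  2.3350e-01,  1.6964e+00,  7.0000e-04,  1.2134e+00,
        3.5190e-01])}
[[ 0.919 -0.394 -0.002]
 [-0.394 -0.919  0.001]
 [-0.002  0.    -1.   ]]
```

View pics/t1.png

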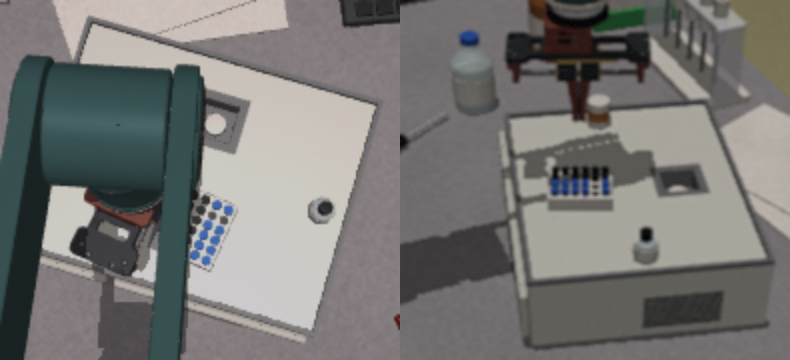

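The view shows the shut fingers about 27 mm off the rack's +y face, and the rack, jar and bottle unmoved. I'll descend to fingertip height about 11 mm above the pump's top, then begin pushing.

Emit:
carry_out([
  [0, 0, 0.035, 0, 0, 0, 255],
  [0, 0, 0.065, 0, 0, 0, 255],
  [0, 0, 0.08, 0, 0, 0, 255],
  [0, 0, 0.081, 0, 0, 0, 255],
  [0, 0.01, 0.081, 0, 0, 0, 255],
  [0, 0.018, 0.081, 0, 0, 0, 255],
  [0, 0.023, 0.081, 0, 0, 0, 255],
  [0, 0.028, 0.081, 0, 0, 0, 255],
  [0, 0.034, 0.081, 0, 0, 0, 255],
  [0, 0.04, 0.081, 0, 0, 0, 255],
])

```text
time: 2.6
tcp_pos: [0.4967, 0.0048, 0.1596]
tool_rot: [-0.001, 0.979, -0.201, 0.001]
ft_force: [1.9, 6.7, 5.1]
width: 0.0003
```

Contact is made, at about 7 N sideways. Pushing on.

Emit:
carry_out([
  [0, 0.007, 0, 0, 0, 0, 255],
  [0, 0.014, 0, 0, 0, 0, 255],
  [0, 0.021, 0, 0, 0, 0, 255],
  [0, 0.028, 0, 0, 0, 0, 255],
  [0, 0.034, 0, 0, 0, 0, 255],
  [0, 0.034, 0, 0, 0, 0, 255],
])

```text
time: 3.2
tcp_pos: [0.4827, -0.0273, 0.1593]
tool_rot: [-0.0, 0.979, -0.202, 0.001]
ft_force: [1.9, 1.3, 1.2]
width: 0.0002
```

Run:
```python
from h import *
b=r.capture("side"); cv2.imwrite("pics/s2f.png",b); a=r.capture("top"); cv2.imwrite("pics/t2f.png",a)
a=a[105:285,185:385];b=b[145:305,220:375]
cv2.imwrite("pics/t2.png",np.hstack([cv2.resize(a,(400,360)),cv2.resize(b,(390,403))[:360]]))
o=r.get_obs(); print(o["tcp_pos"],o["ft_force"])
```

```text
[ 0.48222638 -0.02701908  0.15886191] [ 0.89565485 -0.04908696  0.53238114]
```

View pics/t2.png

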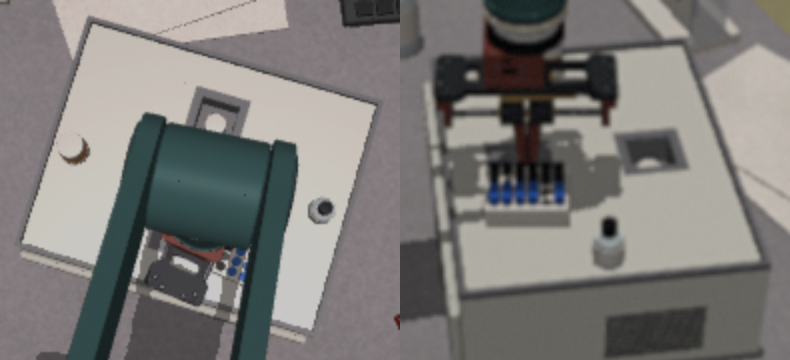

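Emit:
carry_out([
  [0, 0.004, 0, 0, 0, 0, 255],
  [0, 0.008, 0, 0, 0, 0, 255],
  [0, 0.01, 0, 0, 0, 0, 255],
  [0, 0.01, 0, 0, 0, 0, 255],
  [0, -0.004, 0, 0, 0, 0, 255],
  [0, -0.012, 0, 0, 0, 0, 255],
  [0, -0.012, -0.02, 0, 0, 0, 255],
  [0, -0.012, -0.06, 0, 0, 0, 255],
  [0, -0.05, -0.08, 0, 0, 0, 255],
  [0, -0.1, -0.08, 0, 0, 0, 255],
])

```text
time: 4.3
tcp_pos: [0.5234, 0.0653, 0.2417]
tool_rot: [0.0, 0.979, -0.202, 0.003]
ft_force: [0.7, -0.7, 0.4]
width: -0.0001
```

Emit:
carry_out([
  [0, -0.05, 0, 0, 0, 0, 255],
  [0, -0.1, 0, 0, 0, 0, 255],
  [0, -0.13, 0, 0, 0, 0, 255],
  [0, -0.13, 0, 0, 0, 0, 255],
])

```text
time: 4.7
tcp_pos: [0.5735, 0.189, 0.2378]
tool_rot: [-0.0, 0.98, -0.199, -0.0]
ft_force: [-0.8, -0.0, -0.2]
width: 0.0007
```

Run:
```python
from h import *
b=r.capture("side"); cv2.imwrite("pics/s3f.png",b); a=r.capture("top"); cv2.imwrite("pics/t3f.png",a)
a=a[105:285,185:385];b=b[145:305,220:375]
cv2.imwrite("pics/t3.png",cv2.resize(a,None,fx=3.3,fy=3.3,interpolation=cv2.INTER_CUBIC))
cv2.imwrite("pics/s3.png",cv2.resize(b,None,fx=3.7,fy=3.7,interpolation=cv2.INTER_CUBIC))
o=r.get_obs(); print(o["time"],o["tcp_pos"],o["ft_force"])
```

```text
4.8 [0.57189623 0.18555495 0.23766509] [-0.14064002 -0.00459637 -1.21273246]
```

View pics/t3.png

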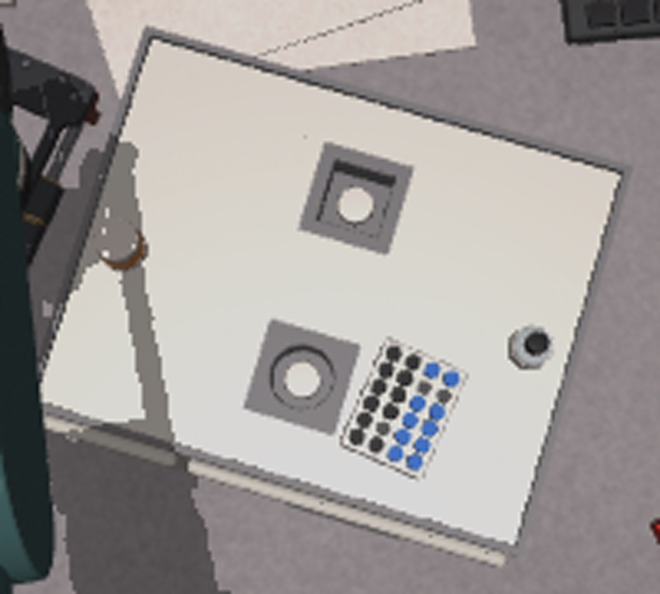

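View pics/s3.png

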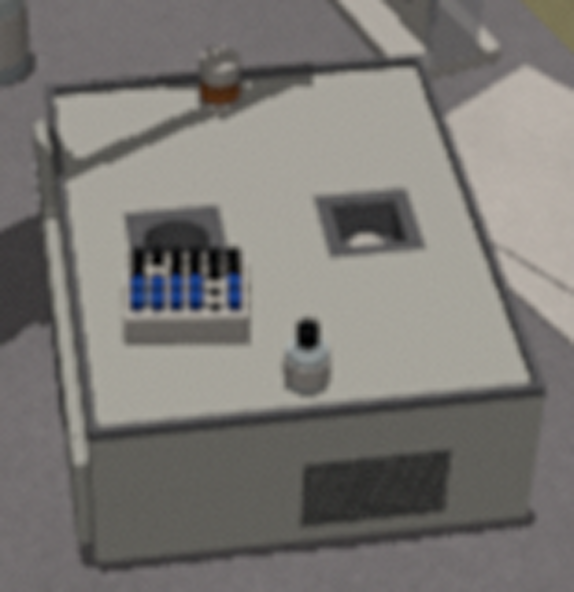

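The round well at crop (303,377) is fully uncovered, with the white key showing. The rack stands about (404,408), clear of the insert, and the jar and bottle are unmoved. Now I'll measure the well and the rack.

Run:
```python
from m import *
def C(x,y): return (185+(x+.5)/3.3-.5,105+(y+.5)/3.3-.5)
I=[onz("top",C(*c),0.130)*1000 for c in [(272,320),(359,344),(334,434),(246,408)]]
print("insert",np.round(I,1),"ctr",np.mean(I,0), "sides",[np.linalg.norm(I[i]-I[i-1]).round(1) for i in range(4)])
im=cv2.imread("pics/t3f.png"); g=cv2.cvtColor(im,cv2.COLOR_BGR2GRAY)
m=(g>140).astype(np.uint8); n,l,s,c=cv2.connectedComponentsWithStats(m)
for i in range(1,n):
    if 20<s[i,4]<400 and 250<c[i][0]<310 and 140<c[i][1]<240: print(s[i],c[i],"key at .108",onz("top",c[i],.108)*1000)
# dark ring mouth
print("mouth", onz("top",C(303,377),.13)*1000)
k=[onz("top",C(*c),0.156)*1000 for c in [(386,337),(467,372),(419,479),(340,447)]]
print("rack",np.round(k,1),np.mean(k,0))
o=r.get_obs(); q=o["tool_rot"]; M=R.from_quat([q[1],q[2],q[3],q[0]]).as_matrix(); print(o["tcp_pos"],M.round(4))
```

```text
insert [[528.2  19.6 130. ]
 [511.2 -45.2 130. ]
 [444.4 -27.6 130. ]
 [462.5  37.5 130. ]] ctr [486.57080628  -3.91742299 130.        ] sides [np.float64(68.1), np.float64(66.9), np.float64(69.1), np.float64(67.6)]
[287 162  11  10  90] [292.2        166.48888889] key at .108 [621.21180858 -41.30195192 108.        ]
[271 214  11  11  92] [276.13043478 219.4673913 ] key at .108 [486.66125676  -2.97858649 108.        ]
mouth [486.08287353  -4.13003161 130.        ]
rack [[ 513.6  -64.   156. ]
 [ 489.1 -122.4  156. ]
 [ 411.8  -88.5  156. ]
 [ 433.7  -31.8  156. ]] [462.03995868 -76.70198039 156.        ]
[0.57189623 0.18555495 0.23766509] [[ 0.92   -0.3918 -0.0021]
 [-0.3918 -0.92   -0.0015]
 [-0.0014  0.0022 -1.    ]]
```

Emit:
carry_out([
  [-0.001, 0.04, 0, 0, 0, 0, 255],
  [-0.002, 0.085, 0, 0, 0, 0, 255],
  [-0.003, 0.13, 0, 0, 0, 0, 255],
  [-0.004, 0.17, 0, 0, 0, 0, 255],
  [-0.005, 0.2, 0, 0, 0, 0, 255],
  [-0.005, 0.207, 0, 0, 0, 0, 255],
  [-0.005, 0.207, 0, 0, 0, 0, 255],
  [-0.005, 0.207, 0, 0, 0, 0, 255],
])

```text
time: 5.6
tcp_pos: [0.4868, -0.0032, 0.2388]
tool_rot: [-0.0, 0.979, -0.202, 0.0]
ft_force: [-0.2, -0.3, -0.1]
width: 0.0003
```

Run:
```python
from h import *
b=r.capture("side"); cv2.imwrite("pics/s4.png",cv2.resize(b[105:305,180:375],None,fx=3,fy=3))
o=r.get_obs(); q=o["tool_rot"]; M=R.from_quat([q[1],q[2],q[3],q[0]]).as_matrix()
print(o["time"],o["tcp_pos"],o["ft_force"]); print("tool delta to well mouth (mm)",(M.T@(np.array([.4865,-.0033,.130])-o["tcp_pos"])*1000).round(1), M.round(4))
```

```text
5.65 [ 0.48694601 -0.00283234  0.23872653] [-0.53861416 -0.34518412 -0.61006919]
tool delta to well mouth (mm) [ -0.2   0.6 108.7] [[ 9.192e-01 -3.939e-01  3.000e-04]
 [-3.939e-01 -9.192e-01  2.000e-04]
 [ 2.000e-04 -3.000e-04 -1.000e+00]]
```

View pics/s4.png

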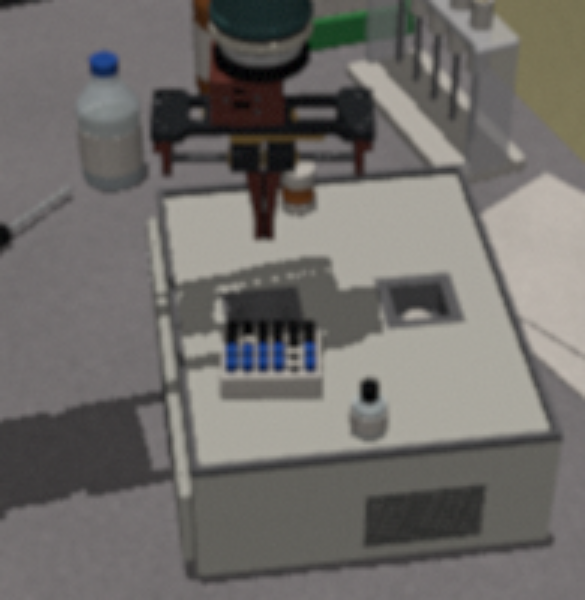

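Over the well, within 0.6 mm. Descending to about 5 mm above the key.

Emit:
carry_out([
  [0, 0, 0.04, 0, 0, 0, 255],
  [0, 0, 0.075, 0, 0, 0, 255],
  [0, 0, 0.095, 0, 0, 0, 255],
  [0, 0, 0.105, 0, 0, 0, 255],
  [0, 0, 0.109, 0, 0, 0, 255],
  [0, 0, 0.109, 0, 0, 0, 255],
  [0, 0, 0.109, 0, 0, 0, 255],
])

```text
time: 6.35
tcp_pos: [0.4876, -0.0033, 0.1306]
tool_rot: [-0.0, 0.98, -0.201, 0.001]
ft_force: [-0.1, -0.8, 0.1]
width: 0.0003
```

Emit:
carry_out([
  [0, 0, 0.004, 0, 0, 0, 255],
  [0, 0, 0.007, 0, 0, 0, 255],
  [0, 0, 0.009, 0, 0, 0, 255],
  [0, 0, 0.01, 0, 0, 0, 255],
  [0, 0, 0.011, 0, 0, 0, 255],
  [0, 0, 0.011, 0, 0, 0, 255],
])

```text
time: 6.95
tcp_pos: [0.4875, -0.0035, 0.1193]
tool_rot: [-0.0, 0.98, -0.201, 0.001]
ft_force: [1.8, -0.1, 6.5]
width: 0.0006
```

Emit:
carry_out([
  [0, 0, 0.001, 0, 0, 0, 255],
  [0, 0, 0.002, 0, 0, 0, 255],
  [0, 0, 0.002, 0, 0, 0, 255],
  [0, 0, 0.002, 0, 0, 0, 255],
])

```text
time: 7.35
tcp_pos: [0.4876, -0.0035, 0.1189]
tool_rot: [-0.0, 0.98, -0.201, 0.001]
ft_force: [-3.5, 0.6, 25.9]
width: 0.0009
```

The force jumped to 26 N with no further travel, so the key is on its stop. I'll ease back a hair and hold for over a second.

Emit:
carry_out([
  [0, 0, -0.0005, 0, 0, 0, 255],
  [0, 0, -0.0005, 0, 0, 0, 255],
  [0, 0, -0.0005, 0, 0, 0, 255],
  [0, 0, -0.0005, 0, 0, 0, 255],
  [0, 0, -0.0005, 0, 0, 0, 255],
  [0, 0, -0.0005, 0, 0, 0, 255],
  [0, 0, -0.0005, 0, 0, 0, 255],
  [0, 0, -0.0005, 0, 0, 0, 255],
  [0, 0, -0.0005, 0, 0, 0, 255],
  [0, 0, -0.0005, 0, 0, 0, 255],
])

```text
time: 8.35
tcp_pos: [0.4876, -0.0036, 0.119]
tool_rot: [-0.0, 0.98, -0.201, 0.001]
ft_force: [-1.9, 0.8, 21.6]
width: 0.0002
```

Emit:
carry_out([
  [0, 0, 0, 0, 0, 0, 255],
  [0, 0, 0, 0, 0, 0, 255],
  [0, 0, 0, 0, 0, 0, 255],
  [0, 0, 0, 0, 0, 0, 255],
  [0, 0, 0, 0, 0, 0, 255],
])

```text
time: 8.85
tcp_pos: [0.4876, -0.0036, 0.119]
tool_rot: [-0.0, 0.98, -0.201, 0.001]
ft_force: [-2.9, 0.1, 20.9]
width: 0.0005
```

The key was held at about 21 N for 1.5 s. Releasing straight up, then backing off to the left.

Emit:
carry_out([
  [0, 0, -0.005, 0, 0, 0, 255],
  [0, 0, -0.015, 0, 0, 0, 255],
  [0, 0, -0.035, 0, 0, 0, 255],
  [0, 0, -0.07, 0, 0, 0, 255],
  [0, 0, -0.11, 0, 0, 0, 255],
  [0, 0, -0.12, 0, 0, 0, 255],
  [0, -0.04, -0.12, 0, 0, 0, 255],
  [0, -0.09, -0.12, 0, 0, 0, 255],
  [0, -0.14, -0.12, 0, 0, 0, 255],
  [0, -0.19, -0.12, 0, 0, 0, 255],
])

```text
time: 9.85
tcp_pos: [0.5608, 0.1726, 0.2363]
tool_rot: [0.001, 0.98, -0.201, -0.001]
ft_force: [0.7, -0.9, 0.5]
width: 0.0005
```

Emit:
carry_out([
  [0, -0.01, 0, 0, 0, 0, 255],
  [0, -0.01, 0, 0, 0, 0, 255],
  [0, -0.01, 0, 0, 0, 0, 255],
])

```text
time: 10.15
tcp_pos: [0.564, 0.1793, 0.2362]
tool_rot: [0.001, 0.98, -0.201, -0.001]
ft_force: [0.1, -0.0, 0.3]
width: 0.0004
```

Run:
```python
from h import *
b=r.capture("side"); a=r.capture("top"); cv2.imwrite("pics/t5f.png",a)
cv2.imwrite("pics/t5.png",a); cv2.imwrite("pics/s5.png",b)
cv2.imwrite("pics/c5.png",np.hstack([cv2.resize(a[105:285,185:385],(400,360)),cv2.resize(b[145:305,220:375],(390,360))]))
g=cv2.cvtColor(a,cv2.COLOR_BGR2GRAY)
m=(g>140).astype(np.uint8); n,l,s,c=cv2.connectedComponentsWithStats(m)
for i in range(1,n):
    if 20<s[i,4]<400 and 250<c[i][0]<310 and 140<c[i][1]<240: print(s[i],c[i])
o=r.get_obs(); print(o["time"],o["tcp_pos"],o["ft_force"],o["joint_vel"].round(3))
d=cv2.absdiff(cv2.imread("pics/top0.png"),a).max(2)
for nm,(x,y) in dict(mug=(452,225),bottle=(346,210),jar=(222,180),media=(108,218)).items(): print(nm,(d[y-14:y+15,x-14:x+15]>40).sum())
```

```text
[287 162  11  10  90] [292.2        166.48888889]
[271 214  11  11  90] [276.21111111 219.37777778]
10.25 [0.56435616 0.17871248 0.2367744 ] [-0.00405542  1.11651377  0.08618397] [-0.006 -0.003 -0.007  0.002 -0.003  0.001]
mug 0
bottle 0
jar 408
media 790
```

View pics/c5.png

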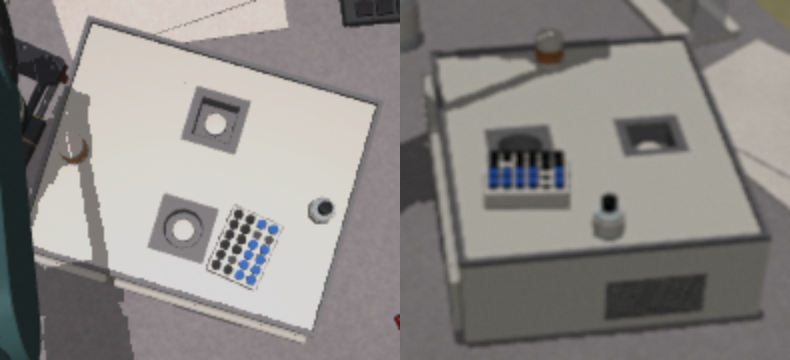

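View pics/s5.png

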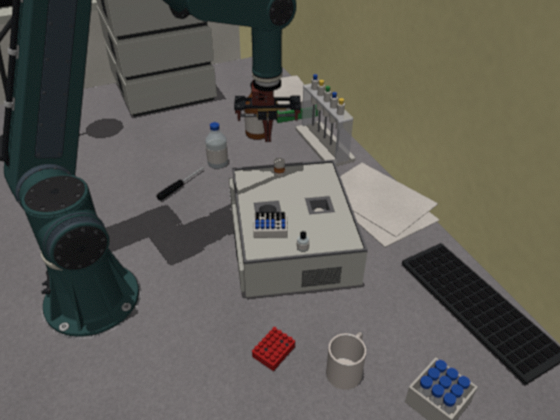

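The key is back up, its disc at (276.2,219.4) as before. The rack stands clear of the well. In the side view the jar (279,167), bottle (303,242), mug (345,360) and blue-capped bottle (216,148) are where they were. The jar and blue-capped bottle differences in the top view come from the arm's shadow and occlusion. Handing in.

```bash
python3 -c "
from plant import r
print(r.job_done())"
```

```text
the job is handed in; nothing more can be done
None
```

I pushed the vial rack aside and pressed the reset key in the round well. The job was handed in at about 10 s on the robot's clock, and no verdict is reported.

- **Rack:** with the shut fingertips I pushed it about 58 mm toward -y. The last pictures show the round well fully uncovered, with the rack standing on the pump about 77 mm from the well's centre.
- **Key:** I pressed it until the force jumped from 6.5 N to 26 N with almost no further travel, fingertip about 28 mm below the mouth. I then held it at about 21 N for 1.5 s and let go. Afterwards its disc was back at the same pixel and size as before the press.
- **Everything else:** the square well's key was not touched. The small bottle and mug show no pixel change from the start picture.
- **Checks that disagreed:**
  - The top-view difference flagged the jar and the blue-capped bottle. The arm was shading or hiding both there, and by eye in the side view both stand where they did.
  - The rack's near edge measured about 10 mm farther from the well than the fingertip's final position implied. I did not look into why, and either way it is clear of the well.

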